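Change over the battery packs at the marquetry bench

ROBOT

A 6-joint arm with a two-finger parallel gripper is mounted at the origin on the work surface. World frame = base frame: x ahead of the robot, y to its left, z up, the work surface at z = 0. Lengths are in mm, angles in rad, forces in N, time in s.
With the tool pointing down it reaches from about 350 to 775 mm from the base axis. Payload 7.3 kg.
Tool frame: the origin (TCP) lies between the finger pads; the fingertips stand 17 mm ahead of it and the grasp point (between the pads) lies 2 mm behind it; z points along the fingers, y is the line along which they close (so a half turn about z gives the same grasp; the last joint's range is limited). The gripper opens to 92 mm and grips with 3 to 60 N. Pads are 19 mm wide; open, the fingers measure 130 mm over their backs; the gripper's body (75 mm by 190 mm) begins 47 mm behind the grasp point.
Start: joints at [-1.447, 0.342, 1.524, -0, 1.275, -0.146], TCP at [139.955, -506.02, 243.741] pointing down, gripper open.
Joint ranges: [-2.53, 2.53], [-0.77, 2.02], [0.04, 2.7], [-1, 4.14], [0.28, 2.66], [-3.11, 3.11]. Speed limits (rad/s): [2.57, 2.57, 3.14, 3.14, 3.14, 3.14].

INTERFACE

Orientations are given as a rotation vector (axis times angle).
In Python, from cell import r gives the robot as it stands. Calls block until the motion is done:
- r.move_ptp(position, orientation): joint-space move of the TCP to a pose.
- r.move_l(position, vel=150, orientation=None): straight line of the TCP; orientation=None keeps the orientation; vel is the mean speed in mm/s.
- r.move_joints(angles): joint-space move.
- r.move_gripper(opening): finger opening in mm; the grip force is fixed at half the most; returns when the fingers have stopped.
- r.dwell(seconds).
- r.inverse_kinematics(position, orientation): joint angles nearest the present ones, or None.
- r.get_state(): the state.
- r.camera(name): name is "scene" or "top" or "wrist"; returns the picture (384x512x3 uint8, red, green, blue); there is no depth.
- r.calibration(name): a dict with "mtx" (3x3 intrinsics, pixels), "world_to_cam" (4x4, takes a point from world to camera coordinates). Camera axes: x right, y up, looking along -z (the intrinsics and any distortion apply to the point x, -y, -z); pixel columns grow to the right and rows downward; lengths in mm; the calibration is good to about 2 mm. A picture is of the moment at which its call begins: read the wrist's pose just before it. calibration takes no time and is no camera call; for the wrist camera it gives the pose at the moment of the call.
A pose or a line that the arm cannot do raises r.PlanningError and nothing moves.
- r.job_done(): hands the job in; it is judged then, once.
The state is a dict: "clock": time; "qpos": joint angles; "joint_vel": joint speeds; "effort": joint torques, N m; "tool_pos": TCP position; "tcp_rot": TCP orientation; "force": force on the tool from outside, world axes, zero at the start; "torque": the same for the moment, N m; "gripper_width": finger opening in mm; "grip_force": force on a finger pad.
Only numpy, scipy, OpenCV 4.12 (cv2) and the standard library are available. Lean on these libraries where they do the work, as an engineer would, in place of code of your own. Each camera call takes 0.05 s, during which the arm holds its last target. There are 200 camera calls.

TASK

Change over the battery packs: take the flat pack out of the wooden block and seat it fully home in the charger's free bay so that both its catches spring out, and let go of it. Then pinch the two side catches of the full pack, the one already standing in the charger, and lift it straight out, keeping both catches pinched all the while; finish holding it upright and still in the fingers, with the end of its stem at least 4 cm above the charger's top. Leave everything else on the bench where it is.

Things in the scene. Friction and masses are not known exactly. Their poses are not given: they have to be found in the camera images.
- charger: Twin-bay battery charger, dark plastic with a grey deck, screwed to the bench. Origin: centre of its underside, below the deck's centre; x to its back, y across its bays, z up. Deck (level top) 62 mm above the bench, 110 (x) x 190 mm (y); bays at y = +45 and -45 mm. A panel, lower than the deck, reaches 88 mm out in front (-x). A pack in a bay has its catches to the charger's +x and -x.
- free_bay: The charger bay that is free. Origin: centre of its mouth at deck level; axes as the charger's. Mouth 39 (x) x 41 mm (y), 3 mm chamfer, 54 mm deep. A pack is home when its origin is here, its x along this x (either way), foot on the deck, both hooks sprung out under the 10 mm deck. It slides in freely with its catches pressed; with them free it needs a push of 15 to 20 N.
- pack_block: Wooden block, fixed, 88 (x) x 190 (y) x 62 mm tall. Origin: centre of its underside, z up. Two wells at y = +45 and -45 mm, each 51 (x) x 44 mm (y), 52 mm deep, no lip: a pack stands in a well with its foot on the block's top and its catches to the block's +x and -x. One well holds the flat pack, the other the glue bottle.
- full_pack: The full battery pack, dark plastic, 0.19 to 0.31 kg, stem down in a charger bay, hooked in: it lifts out only with both catches pressed. Foot 48 (x) x 64 (y) x 32 mm tall, stem 36 x 38 mm reaching 48 mm below the foot. Origin: centre of the foot's underside (it rests on the deck), z up. Catches on its +x and -x sides; a half turn about z changes nothing.
- flat_pack: The flat battery pack, standing loosely, stem down, in one well of the wooden block; it lifts straight out. Same shape, size, mass, catches and origin (centre of the foot's underside, z up, catches on its +x and -x sides) as the full pack; a half turn about z changes nothing.
- full_pack_tip (a point): Centre of the lower end of the full pack's stem, 48 mm below its origin; 14 mm above the bench when it stands in the charger.
- full_pack_catch_a (a joint): Catch on the +x side of the full pack, a ribbed button 30 mm wide (y), from 5 to 27 mm above the foot's underside. 0 = sprung out, 0.006 m = pressed fully in towards the pack's axis; 3 N to start, 8 N to press home. The buttons' outer faces are 62 mm apart when free, 50 mm when both are pressed home. Its hook sits low on the stem, 11 to 21 mm below the foot.
- full_pack_catch_b (a joint): The like catch on the -x side of the full pack: 0 = sprung out, 0.006 m = pressed fully in. Free, its hook stands 23 mm out from the pack's axis and 1 mm under the deck's lip when in a bay; pressed more than 4 to 5 mm it clears the bay's mouth.
- flat_pack_catch_a (a joint): Catch on the +x side of the flat pack, a ribbed button 30 mm wide (y), from 5 to 27 mm above the foot's underside. 0 = sprung out, 0.006 m = pressed fully in towards the pack's axis; 3 N to start, 8 N to press home. The buttons' outer faces are 62 mm apart when free, 50 mm when both are pressed home. Its hook sits low on the stem, 11 to 21 mm below the foot.
- flat_pack_catch_b (a joint): The like catch on the -x side of the flat pack: 0 = sprung out, 0.006 m = pressed fully in. Free, its hook stands 23 mm out from the pack's axis and 1 mm under the deck's lip when in a bay; pressed more than 4 to 5 mm it clears the bay's mouth.
- glue_bottle: bystander: white glue bottle, 36 mm across, 115 mm tall, standing in the other well of the block and 63 mm proud of it. Origin: centre of its underside.
- tub: bystander: low white plastic tub, 48 mm across, 27 mm tall, standing between the charger and the block. Origin: centre of its underside.
- driver: bystander: cordless driver without its pack, lying on its side, about 155 x 155 mm, 53 mm high. Origin: under the rear end of its barrel.
- tape_roll: bystander: roll of paper veneer tape lying flat, 90 mm across, 25 mm high. Origin: centre of its underside.
- sanding_block: bystander: cork sanding block 110 x 66 x 38 mm. Origin: centre of its underside.
- hammer: bystander: hammer lying on the bench. Origin: under its middle.
- veneer_pack: bystander: small pile of veneer boards 160 x 90 x 20 mm behind the charger and block. Origin: centre of its underside.
- pin_tin: bystander: open steel tin 90 x 70 x 30 mm. Origin: centre of its underside.

How it is judged (in metres and radians):
On the way:
1. the flat pack stands home in the free bay, both its catches sprung out, let go, while the full pack still stands in its own bay (distance between flat_pack and free_bay below 0.005 m and value of joint each of flat_pack_catch_a, flat_pack_catch_b below 0.0015 m and angle between flat_pack's own z axis and vertical below 0.06 rad and contact force between the fingers and flat_pack below 0.2 N and distance of full_pack from where it was at the start of the episode below 0.006 m), for 0.3 s.
At the end, for the whole second after the job is handed in: Full pack held (over 3 N), both catches pressed over 3.5 mm, upright within 14 deg, under 30 mm/s, stem end over 102 mm above the bench, touching no charger, block or other pack; flat pack within 5 mm of home in the free bay, upright, catches out (under 1.5 mm), untouched by the fingers (height (world z) of full_pack_tip above 0.102 m and value of joint each of full_pack_catch_a, full_pack_catch_b above 0.0035 m and angle between full_pack's own z axis and vertical below 0.25 rad and linear speed of full_pack below 0.03 m/s and contact force between the fingers and full_pack above 3 N and contact force between full_pack and charger below 0.1 N and contact force between full_pack and pack_block below 0.1 N and contact force between full_pack and flat_pack below 0.1 N and distance between flat_pack and free_bay below 0.005 m and value of joint each of flat_pack_catch_a, flat_pack_catch_b below 0.0015 m and angle between flat_pack's own z axis and vertical below 0.06 rad and contact force between the fingers and flat_pack below 0.2 N); the arm keeps its last pose, push and grip.
It fails at once if the full pack is raised (more than 8 mm) with either catch not pinched (under 2 mm) (distance of full_pack from where it was at the start of the episode above 0.008 m and value of joint any of full_pack_catch_a, full_pack_catch_b below 0.002 m).
It fails at once if a bystander is pushed more than 25 mm from its place (distance of any of glue_bottle, tub, driver, tape_roll, sanding_block, hammer, veneer_pack, pin_tin from where it was at the start of the episode above 0.025 m).
It also fails if it takes over 54 s, if anything falls off the work surface, if the arm or the gripper's body presses on something with over 40 N, if the wrist force passes 120 N, or if a joint passes its speed limit or range.

## Working session

There is one attempt and no reset: what is moved stays moved. The work goes in short steps, each a Python script; the robot and the scene stay as the last script left them, time stands still between calls to the robot, and variables do not carry over. Pictures are saved under pics/ and viewed, at most 13 in all, crops included, and the job is handed in when it is done.

```bash
mkdir -p pics; ls
python3 - <<'E'
from cell import r
import cv2
for n in ("scene","top"):
    cv2.imwrite(f"pics/{n}0.png",r.camera(n)[:,:,::-1])
    c=r.calibration(n);print(n,{k:(v.round(3).tolist() if hasattr(v,'round') else v) for k,v in c.items()})
print(r.get_state())
E
```

```text
cell.py
pics
scene {'mtx': [[417.083, 0.0, 259.127], [0.0, 417.083, 190.647], [0.0, 0.0, 1.0]], 'world_to_cam': [[-0.485, 0.874, 0.01, 295.106], [-0.623, -0.354, 0.698, 329.62], [0.614, 0.332, 0.716, -1693.334], [0.0, 0.0, 0.0, 1.0]]}
top {'mtx': [[396.147, 0.0, 259.244], [0.0, 396.147, 197.688], [0.0, 0.0, 1.0]], 'world_to_cam': [[-0.015, -1.0, 0.02, -17.442], [0.981, -0.011, 0.194, -570.913], [-0.194, 0.022, 0.981, -1173.482], [0.0, 0.0, 0.0, 1.0]]}
{'clock': 0.1, 'qpos': array([-1.44700754e+00,  3.42668020e-01,  1.52493373e+00, -4.83887042e-06,
        1.27541733e+00, -1.45998697e-01]), 'joint_vel': array([-0.00215398, -0.0011122 , -0.00224914, -0.00064546,  0.00092243,
        0.00084659]), 'effort': array([ 3.31514180e-03, -4.32002699e+01, -2.44694406e+01,  7.20115146e-02,
        5.26158081e-02, -5.59295825e-05]), 'tool_pos': array([ 139.90344856, -505.65186588,  243.10240916]), 'tcp_rot': array([-3.11163952e+00, -4.22307522e-01, -1.76038448e-05]), 'force': array([-0.46207225,  0.20539436, -0.073934  ]), 'torque': array([ 0.04196112, -0.00473834, -0.02525624]), 'grip_force': 0.0, 'gripper_width': 92.03530204026666}
```

View pics/top0.png

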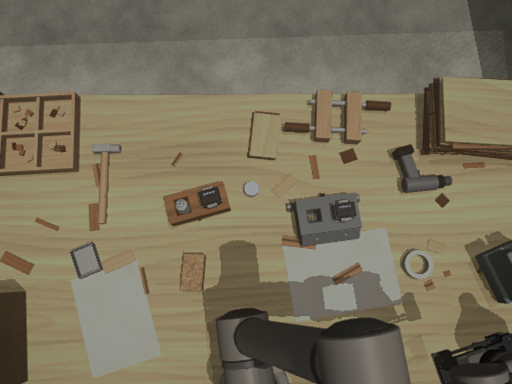

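View pics/scene0.png

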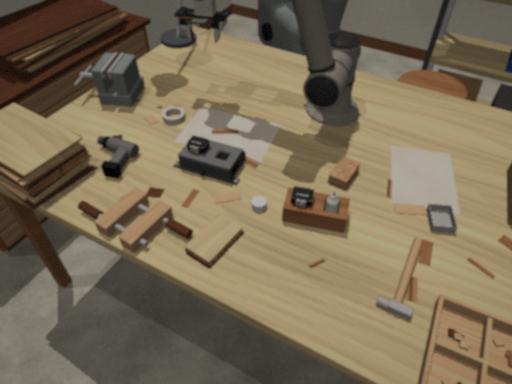

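The top view shows the charger near (327,217), with the free bay at (313,215) and the full pack at (344,210). The block is near (197,203), with the flat pack at (210,196) and the bottle at (183,205). The scene view agrees. Next I'll get coarse positions and then close wrist views.

```bash
cat > h.py <<'E'
from cell import r
import numpy as np, cv2
from scipy.spatial.transform import Rotation as R
def ray(cal,px):
    K=cal["mtx"];T=np.array(cal["world_to_cam"]);d=np.linalg.inv(K)@[px[0],px[1],1]
    d=T[:3,:3].T@(d*[1,-1,-1]);return -T[:3,:3].T@T[:3,3],d
def onz(cal,px,z):
    o,d=ray(cal,px);return o+d*(z-o[2])/d[2]
def proj(cal,P):
    T=np.array(cal["world_to_cam"]);p=(T[:3,:3]@np.array(P,float)+T[:3,3])*[1,-1,-1];q=cal["mtx"]@p;return q[:2]/q[2]
def down(a):  # tool down, tool y axis (closing) at angle a from world x
    y=np.array([np.cos(a),np.sin(a),0]);z=np.array([0,0,-1.]);x=np.cross(y,z)
    return R.from_matrix(np.c_[x,y,z]).as_rotvec()
E
python3 - <<'E'
from h import *
c=r.calibration("top")
for n,p,z in (("freebay",(313,215),62),("full",(344,210),94),("flat",(210,196),94),("bottle",(183,205),125),("tub",(251,188),27)):print(n,onz(c,p,z).round())
for n,p in (("chBL",(293,203)),("chBR",(357,195)),("blkTL",(163,193)),("blkTR",(225,182)),("blkBR",(230,204))):print(n,onz(c,p,62).round())
w=r.calibration("wrist");s=r.get_state();print({k:v for k,v in w.items() if k!="world_to_cam"})
Rt=R.from_rotvec(s["tcp_rot"]).as_matrix();T=w["world_to_cam"];print("cam in tool",(Rt.T@(-T[:3,:3].T@T[:3,3]-s["tool_pos"])).round(1),"axes",(Rt.T@T[:3,:3].T).round(2))
E
```

```text
freebay [ 513. -189.   62.]
full [ 523. -278.   94.]
flat [570. 123.  94.]
bottle [538. 198. 125.]
tub [608.   0.  27.]
chBL [ 552. -129.   62.]
chBR [ 574. -329.   62.]
blkTL [588. 271.  62.]
blkTR [620.  81.  62.]
blkBR [551.  65.  62.]
{'mtx': array([[338.68472912,   0.        , 258.06693345],
       [  0.        , 338.68472912, 192.05549006],
       [  0.        ,   0.        ,   1.        ]])}
cam in tool [  68.5    1.6 -141.7] axes [[-0.    0.97  0.25]
 [ 1.    0.   -0.  ]
 [-0.    0.25 -0.97]]
```

Run:
```python
from h import *
for n,(x,y),a in (("chg",(520,-233),0.11),("blk",(555,162),0.167)):
    p=np.array([x,y,200])-70*np.array([-np.sin(a),np.cos(a),0])
    for o in (a,a+np.pi):
        print(n,o,r.inverse_kinematics(p,down(o)))
    r.move_ptp(p,down(a)); r.dwell(0.3)
    np.savez(n+".npz",**r.calibration("wrist")); im=r.camera("wrist")
    cv2.imwrite(f"pics/{n}1.png",im[:,:,::-1]); s=r.get_state(); print(s["clock"],s["tool_pos"],s["qpos"].round(2))
```

```text
chg 0.11 [-6.46567575e-01  5.29183134e-01  1.34786502e+00 -4.44089210e-16
  1.26454450e+00 -7.56567575e-01]
chg 3.251592653589793 [-6.46567575e-01  5.29183134e-01  1.34786502e+00 -4.44089210e-16
  1.26454450e+00  2.38502508e+00]
2.0667 [ 527.40002694 -303.05444429  200.10881507] [-0.65  0.53  1.35 -0.    1.26 -0.76]
blk 0.167 [ 2.91838385e-02  4.67978167e-01  1.45208032e+00 -4.44089210e-16
  1.22153417e+00 -1.37816162e-01]
blk 3.308592653589793 [ 2.91838385e-02  4.67978167e-01  1.45208032e+00 -8.88178420e-16
  1.22153417e+00  3.00377649e+00]
3.8917 [566.74678644  92.44439443 199.96409709] [ 0.03  0.47  1.45  0.    1.22 -0.14]
```

View pics/chg1.png

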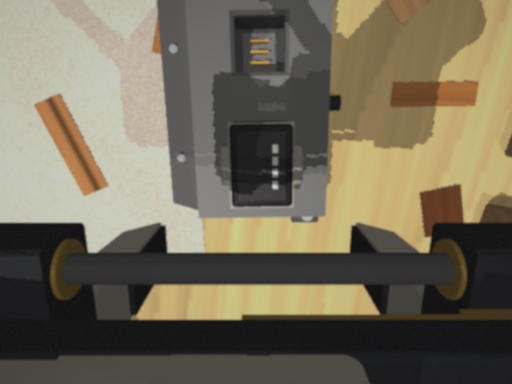

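View pics/blk1.png

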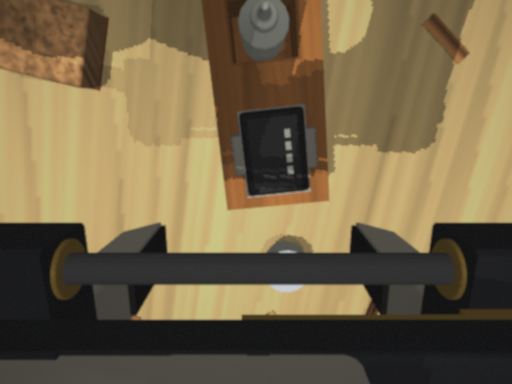

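Charger picture: the full pack's top spans about (231,124)–(293,207), and the free bay mouth spans (232,12)–(285,73). Block picture: the flat pack's top spans about (239,104)–(312,197), slightly rotated, with its catches visible to the left and right. Next step is to fit rectangles to these.

```bash
cat > m.py <<'E'
from h import *
def rect(img,cal,roi,z,thr,name,out):
    x0,y0,x1,y1=roi;g=cv2.cvtColor(img,cv2.COLOR_BGR2GRAY)[y0:y1,x0:x1]
    m=cv2.morphologyEx((g<thr).astype(np.uint8),cv2.MORPH_OPEN,np.ones((3,3)))
    cs,_=cv2.findContours(m,cv2.RETR_EXTERNAL,cv2.CHAIN_APPROX_NONE);k=max(cs,key=cv2.contourArea)
    hull=cv2.convexHull(k)[:,0]+[x0,y0]
    P=np.array([onz(cal,p+0.0,z)[:2] for p in hull],np.float32)
    (c,s,a)=cv2.minAreaRect(P);b=cv2.boxPoints((c,s,a))
    e=b[1]-b[0] if np.linalg.norm(b[1]-b[0])<np.linalg.norm(b[2]-b[1]) else b[2]-b[1]
    yaw=(np.arctan2(e[1],e[0])+np.pi/2)%np.pi-np.pi/2
    print(name,thr,"c",np.round(c,1),"size",np.round(sorted(s),1),"yaw",round(float(yaw),3))
    for q in b: cv2.circle(out,tuple(np.round(proj(cal,[*q,z])).astype(int).tolist()),1,(0,0,255),-1)
E
python3 - <<'E'
from m import *
crops=[]
for f,rois in (("chg",[("full",(222,115,302,212),94),("bay",(226,6,292,80),62)]),("blk",[("flat",(236,98,318,202),94)])):
    im=cv2.imread(f"pics/{f}1.png");cal=dict(np.load(f+".npz"));out=im.copy()
    g=cv2.cvtColor(im,cv2.COLOR_BGR2GRAY)
    for n,roi,z in rois:
        for t in (30,38,46,54): rect(im,cal,roi,z,t,n,out)
    print(g[165,215:310:3],g[42,220:300:3])
    o=cv2.convertScaleAbs(out[0:215,190:345],alpha=2.5);crops.append(cv2.resize(o,None,fx=2.55,fy=2.55,interpolation=cv2.INTER_CUBIC))
cv2.imwrite("pics/crop.png",np.hstack(crops));
E
```

```text
full 30 c [ 518.  -275.5] size [24.5 45.6] yaw 0.089
full 38 c [ 527.8 -276. ] size [44.5 49.1] yaw 0.133
full 46 c [ 528.4 -280.7] size [45.4 59.1] yaw 0.103
full 54 c [ 528.7 -281.2] size [45.8 60.5] yaw 0.125
bay 30 c [ 502.  -180.4] size [5.5 6.8] yaw -1.462
bay 38 c [ 515.8 -178.6] size [ 7.7 36.5] yaw -1.422
bay 46 c [ 515.8 -178.7] size [ 9.6 38. ] yaw -1.416
bay 54 c [ 517.7 -193.2] size [38.  40.5] yaw 0.131
[83 71 78 84 85 64 21 25 29 30 30 28 30 29 29 30 29 30 31 61 80 47 31 29
 22 19 73 83 84 75 64 69] [108 107 107 101  70  48  46  48  64  65  82  99  98  90  93  97 110 118
 108  75  71  70  91 108 117 117 115]
flat 30 c [573.5 130.1] size [44.2 50.7] yaw 0.272
flat 38 c [574.7 125.9] size [44.9 60. ] yaw 0.273
flat 46 c [574.8 125.8] size [45.4 60.6] yaw 0.275
flat 54 c [574.7 125.9] size [45.9 60.9] yaw 0.272
[178 181 156  69  66  78  75  87  86  87  48  23  25  30  29  28  31  30
  29  29  29  30  30  29  47  67  49  28  29  23  23  74] [ 61  62  63  56  40  59  62  64  71  78  85 103 104 104 105 105 105 106
 106 103  85  73  58  57  40  41  62]
```

View pics/crop.png

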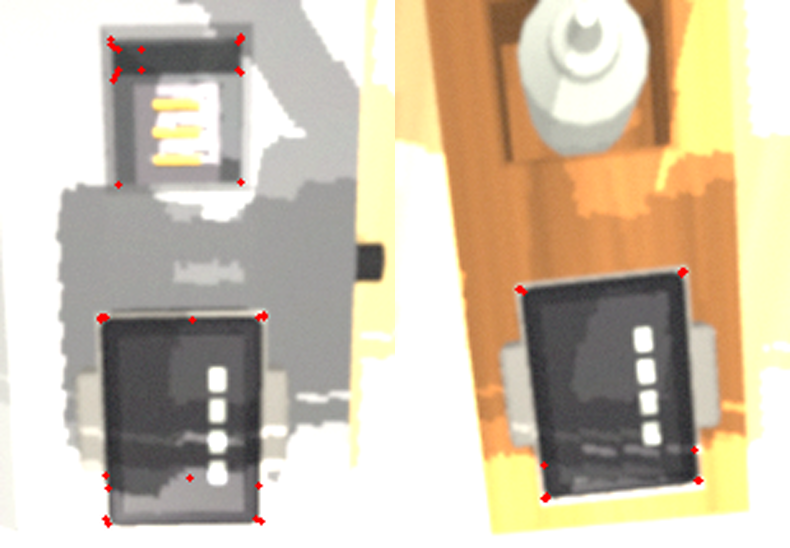

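Crop: both pack tops are cleanly bounded. The full pack is at (528.6,-281.2), yaw ≈0.125, the flat pack at (574.7,125.9), yaw 0.273, and the bay at (517.7,-193.2). Full pack to bay is 88.7 mm against a nominal 90. I'll take one half-turned view of the charger to cancel camera bias.

Run:
```python
from m import *
a=0.124; p=np.array([523,-237,200])+70*np.array([-np.sin(a),np.cos(a),0])
r.move_ptp(p,down(a+np.pi)); r.dwell(0.4)
cal=r.calibration("wrist");np.savez("chg2.npz",**cal);im=np.ascontiguousarray(r.camera("wrist")[:,:,::-1]);cv2.imwrite("pics/chg2.png",im)
s=r.get_state();print(s["clock"],s["tool_pos"])
out=im.copy()
for n,c,z,hx,hy in (("full",(528.6,-281.2),94,31,38),("bay",(517.7,-193),60,26,27)):
    q=np.array([proj(cal,[c[0]+i*hx,c[1]+j*hy,z]) for i in(-1,1) for j in(-1,1)])
    lo=q.min(0).astype(int).clip(0);hi=q.max(0).astype(int);print(lo,hi)
    for t in (46,54,62): rect(im,cal,(lo[0],lo[1],hi[0],hi[1]),z,t,n,out)
old=cv2.imread("pics/chg1.png");c1=dict(np.load("chg.npz"))
for t in (50,54,58,62): rect(old,c1,(226,6,292,80),60,t,"oldbay",old)
cv2.imwrite("pics/crop2.png",cv2.resize(cv2.convertScaleAbs(out[0:230,180:400],alpha=2.5),None,fx=2.5,fy=2.5))
```

```text
6.6417 [ 514.37613486 -167.48542229  200.0064146 ]
[209   0] [314  98]
full 46 c [ 528.4 -276.9] size [43.8 50.1] yaw 0.124
full 54 c [ 528.2 -277. ] size [44.5 50.1] yaw 0.124
full 62 c [ 528.1 -277. ] size [44.8 50.1] yaw 0.124
[225 120] [295 192]
bay 46 c [ 515.9 -178.7] size [ 7.8 36.6] yaw -1.447
bay 54 c [ 517.3 -193.2] size [37.5 38.7] yaw 0.124
bay 62 c [ 517.6 -193.6] size [38.7 39.5] yaw 0.124
oldbay 50 c [ 517.7 -192.8] size [38.2 39.4] yaw 0.131
oldbay 54 c [ 517.7 -192.8] size [38.9 40.2] yaw 0.152
oldbay 58 c [ 517.9 -193.2] size [39.1 41.8] yaw 0.126
oldbay 62 c [ 518.6 -192.5] size [41.3 45.7] yaw 0.141
```

View pics/crop2.png

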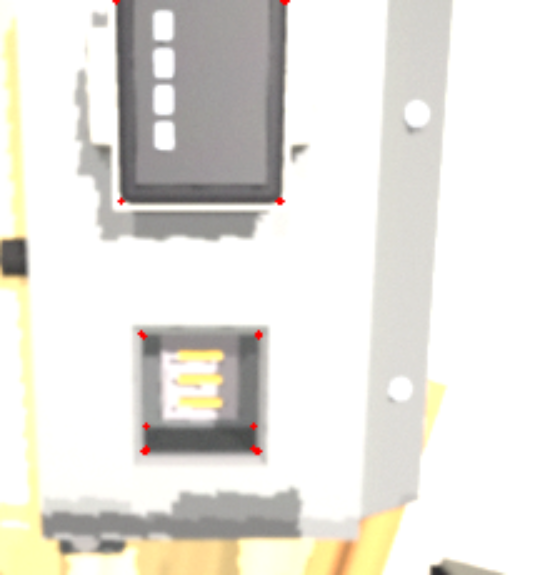

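The two views agree within 0.5 mm. I'm using bay (517.6,-192.5), full pack (528.6,-281.8), yaw 0.124. Now grasping the flat pack.

Run:
```python
from h import *
def st(n):
    s=r.get_state();print(n,round(s["clock"],2),s["tool_pos"].round(1),"F",s["force"].round(1),"w",round(s["gripper_width"],1),"g",round(s["grip_force"],1))
o=down(0.273)
r.move_ptp([574.7,125.9,190],o); r.move_l([574.7,125.9,82],vel=120); st("at")
r.move_gripper(40); st("grip")
r.move_l([574.7,125.9,180],vel=80); r.dwell(.2); st("lift")
r.move_l([517.6,-192.5,180],vel=160,orientation=down(0.124)); st("over")
cv2.imwrite("pics/held.png",r.camera("wrist")[:,:,::-1]); cv2.imwrite("pics/helds.png",r.camera("scene")[90:240,130:380,::-1].repeat(3,0).repeat(3,1))
```

```text
at 10.03 [575.2 125.9  82.8] F [-1.2  0.1  0.1] w 91.9 g 0.0
grip 10.78 [574.8 125.9  82.4] F [-1.2  0.   4.5] w 49.3 g 30.0
lift 12.35 [574.6 125.9 179.6] F [-0.4  0.7 -1.6] w 49.3 g 30.0
over 14.53 [ 517.7 -191.9  180. ] F [ 0.2  0.2 -1.6] w 48.8 g 30.0
```

View pics/helds.png

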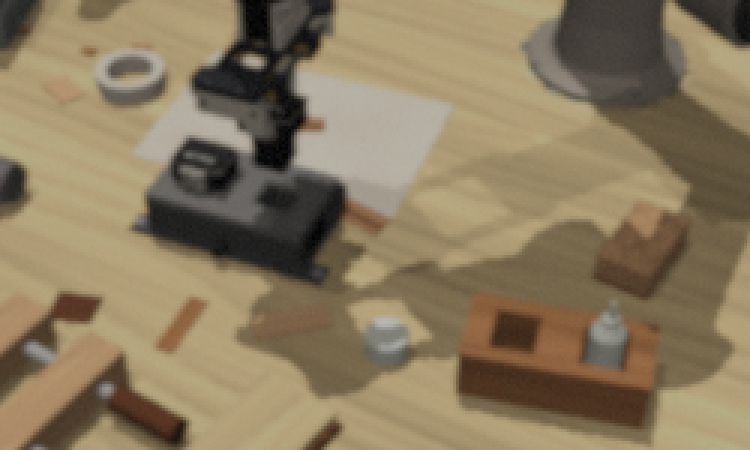

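The flat pack is held with both catches pressed home (width 49 mm). The block's well is empty and the bottle is still in place. Inserting now.

Run:
```python
from h import *
r.move_l([517.6,-192.5,134],vel=100)
for z in (126,120,114,106,98,92,88,86,84,83,82,81):
    r.move_l([517.6,-192.5,z],vel=40); s=r.get_state()
    print(z,round(s["clock"],2),s["tool_pos"].round(1),s["force"].round(1),s["torque"].round(2),round(s["gripper_width"],1))
    if s["force"][2]>12: print("stop");break
```

```text
126 15.58 [ 518.2 -193.4  129.3] [-6.4  0.3 19. ] [ 0.1   1.07 -0.  ] 49.8
stop
```

Run:
```python
from h import *
r.move_l([517.6,-192.5,140],vel=80);r.dwell(.2)
s=r.get_state();print(s["clock"],s["tool_pos"],s["force"],s["torque"],s["gripper_width"],s["grip_force"])
a=r.camera("wrist")[:,:,::-1];b=r.camera("scene")[120:200,160:280,::-1]
b=cv2.resize(b,(576,384),interpolation=cv2.INTER_CUBIC)
cv2.imwrite("pics/h2.png",cv2.resize(cv2.convertScaleAbs(np.hstack([a[:,100:420],b]),alpha=1.8),None,fx=.89,fy=1.2))
```

```text
16.1083 [ 517.35789099 -192.34379531  139.35152076] [ 0.94009585  0.25168028 -2.30113796] [ 0.0165257  -0.16000349  0.02153548] 49.10503472265031 29.99934285879135
```

View pics/h2.png

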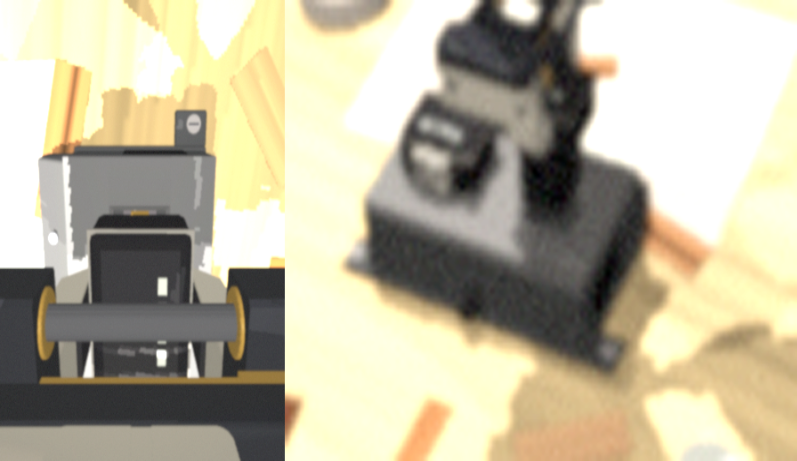

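The wrist view shows the held pack roughly centred in the fingers, with the bay just beyond its front edge. Now I'll measure the held pack's front edge and tilt, along with the bay edge.

Run:
```python
from h import *
s=r.get_state();cal=r.calibration("wrist");im=np.ascontiguousarray(r.camera("wrist")[:,:,::-1]);cv2.imwrite("pics/h3.png",im)
c=np.array([517.6,-192.5]);a=.124;ex=np.array([np.cos(a),np.sin(a)]);ey=np.array([-np.sin(a),np.cos(a)])
t=s["tool_pos"][:2];z=s["tool_pos"][2]-20.4
def P(u,v,h,o): return [*(o+ex*u+ey*v),h]
# expected pixels: foot top front corners, foot bottom front corners, mouth +y corners, deck +y corners
for n,u,v,h,o in (("foottop",24,32,z+32,t),("footbot",24,32,z,t),("mouth",19.5,20.5,59,c),("chamf",22.5,23.5,62,c),("deck",55,50,62,c)):
    print(n,[proj(cal,P(k*u,v,h,o)).round(1).tolist() for k in(-1,1)])
o=cv2.convertScaleAbs(im[100:330,140:380],alpha=2.5)
cv2.imwrite("pics/h3c.png",cv2.resize(o,None,fx=2.5,fy=2.5,interpolation=cv2.INTER_CUBIC))
```

```text
foottop [[194.3, 192.0], [315.1, 192.0]]
footbot [[206.2, 175.5], [304.5, 175.5]]
mouth [[227.2, 174.1], [285.5, 174.1]]
chamf [[222.1, 170.5], [290.5, 170.5]]
deck [[170.1, 129.7], [342.4, 129.7]]
```

View pics/h3c.png

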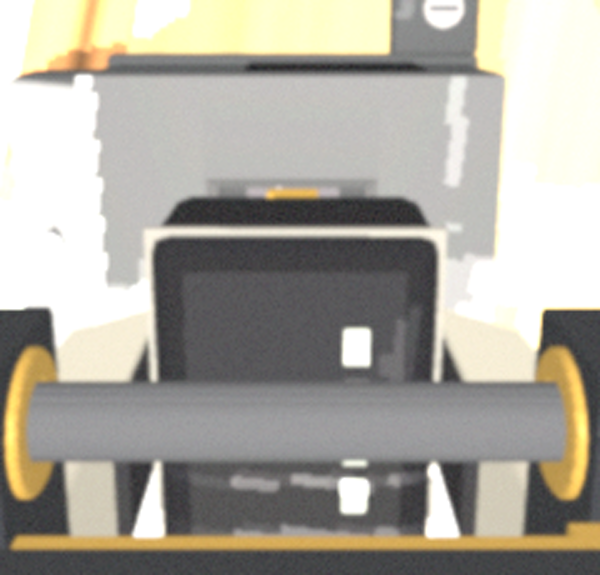

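The held pack sits about +1.6 mm in x relative to the TCP, with negligible tilt, and the bay lies about 0.7 mm further toward −y. That matches the contact on the +x chamfer, so I'll correct for both and insert.

```bash
cat > ins.py <<'E'
from h import *
a=.124;ex=np.array([np.cos(a),np.sin(a)]);ey=np.array([-np.sin(a),np.cos(a)])
def insert(u,v,zs,lim=12):
    p=np.array([517.6,-192.5])+u*ex+v*ey
    for z in zs:
        r.move_l([*p,z],vel=40); s=r.get_state()
        print(z,round(s["clock"],2),s["tool_pos"].round(1),s["force"].round(1),s["torque"].round(2),round(s["gripper_width"],1))
        if s["force"][2]>lim: print("stop");return False
    return True
E
python3 - <<'E'
from ins import *
insert(-2,-.6,(140,132,128,124,120,112,104,96,90,86,84,83,82,81))
E
```

```text
140 16.51 [ 515.5 -193.4  139.9] [-0.  -0.9 -1.9] [ 0.02 -0.13  0.04] 49.1
132 16.86 [ 515.5 -193.2  131.5] [-0.4  0.8 -2.4] [-0.11 -0.15  0.03] 49.5
128 17.11 [ 515.5 -193.2  127.7] [-0.9 -0.1 -1.8] [-0.03 -0.12  0.  ] 49.1
124 17.36 [ 515.5 -193.3  123.7] [ 0.5 -0.1 -1.6] [-0.01 -0.07  0.01] 49.3
120 17.61 [ 515.5 -193.3  119.7] [ 0.9  0.4 -2. ] [ 0.01 -0.08 -0.01] 49.2
112 17.96 [ 515.5 -193.2  111.6] [-0.5  1.3 -2.2] [-0.   -0.1  -0.02] 49.2
104 18.31 [ 515.5 -193.2  103.6] [-0.1 -1.4 -1.9] [ 0.   -0.15  0.01] 49.4
96 18.66 [ 515.5 -193.2   95.6] [ 0.8 -0.4 -1.6] [-0.07 -0.13 -0.02] 49.4
90 18.96 [ 515.5 -193.2   89.7] [-0.8 -0.2 -2.3] [-0.04 -0.13  0.05] 48.7
86 19.21 [ 515.5 -193.3   85.7] [ 0.6  0.1 -2.4] [-0.09 -0.13  0.04] 48.9
84 19.46 [ 515.6 -193.3   83.9] [ 0.3 -0.3 -3.4] [-0.   -0.14 -0.01] 49.1
83 19.71 [ 515.7 -193.4   83. ] [-0.1  0.7 -2.2] [ 0.03 -0.11 -0.01] 49.1
82 19.96 [ 515.9 -193.4   82.3] [-0.3  0.2  0.3] [0.   0.05 0.01] 49.2
81 20.21 [ 515.9 -193.4   82.1] [-2.6  1.2  9. ] [ 0.16  0.53 -0.01] 49.2
```

The foot is on the deck. I'll release, retreat and check.

Run:
```python
from m import *
r.move_gripper(92); s=r.get_state();print(s["clock"],s["tool_pos"],s["force"],s["gripper_width"])
p=s["tool_pos"]; r.move_l([p[0],p[1],150],vel=120)
a=.124; r.move_ptp(np.array([523,-237,200])-70*np.array([-np.sin(a),np.cos(a),0]),down(a)); r.dwell(.4)
cal=r.calibration("wrist");np.savez("c4.npz",**cal);im=np.ascontiguousarray(r.camera("wrist")[:,:,::-1]);cv2.imwrite("pics/c4.png",im);out=im.copy()
for n,c,z,hx,hy in (("full",(528.6,-281.8),94,26,35),("flat",(517.6,-193),94,26,35)):
    q=np.array([proj(cal,[c[0]+i*hx,c[1]+j*hy,z]) for i in(-1,1) for j in(-1,1)])
    lo=q.min(0).astype(int).clip(0);hi=q.max(0).astype(int)
    for t in (46,54,62): rect(im,cal,(lo[0],lo[1],hi[0],hi[1]),z,t,n,out)
cv2.imwrite("pics/c4c.png",cv2.resize(cv2.convertScaleAbs(im[0:230,170:370],alpha=2.5),None,fx=2.6,fy=2.6,interpolation=cv2.INTER_CUBIC));print(r.get_state()["clock"])
```

```text
21.0583 [ 515.66758738 -193.32564541   80.95205596] [-0.26241912  0.18461261 -0.09348148] 91.71870796610646
full 46 c [ 528.7 -281.1] size [45.4 59.6] yaw 0.125
full 54 c [ 528.6 -281.5] size [45.7 60.3] yaw 0.125
full 62 c [ 528.7 -281.5] size [46.1 60.3] yaw 0.125
flat 46 c [ 518.3 -199.4] size [44.6 49.4] yaw 0.125
flat 54 c [ 518.3 -199.4] size [45.  49.4] yaw 0.125
flat 62 c [ 518.4 -199.7] size [45.2 50.1] yaw 0.125
22.8
```

View pics/c4c.png

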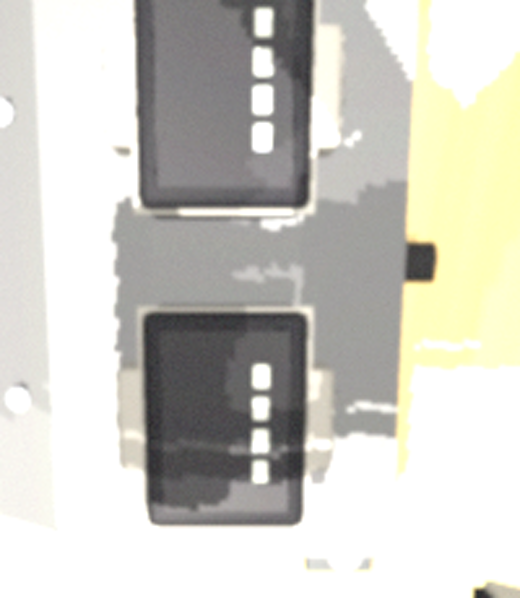

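Both packs stand in the charger with their light catches showing on both sides. The flat pack is home at x≈517.5 and the full pack has not moved. Now I'll pinch the full pack with the 1.7 mm tool offset applied.

Run:
```python
from ins import *
p=np.array([528.6,-281.7])-1.7*ex
def st(n):
    s=r.get_state();print(n,round(s["clock"],2),s["tool_pos"].round(1),"F",s["force"].round(1),"T",s["torque"].round(2),"w",round(s["gripper_width"],1),"g",round(s["grip_force"],1));return s
r.move_ptp([*p,150],down(a)); r.move_l([*p,82],vel=100); r.dwell(.3); st("at")
r.move_gripper(40); r.dwell(.3); s=st("grip")
if s["gripper_width"]<50.5:
    for z in (84,86,89,95):
        r.move_l([*p,z],vel=20); s=st(z)
        if s["force"][2]<-12: print("stop");break
```

```text
at 24.27 [ 527.1 -282.    82.5] F [-1.2 -0.3 -0.6] T [-0.01 -0.13  0.  ] w 91.9 g 0.0
grip 25.32 [ 527.  -281.9   82.2] F [-0.7 -0.2  4.2] T [ 0.06 -0.02 -0.03] w 49.5 g 30.0
84 25.57 [ 526.6 -281.7   83.5] F [ 0.1 -0.7 -1.8] T [-0.01 -0.1   0.02] w 49.3 g 30.0
86 25.82 [ 526.9 -281.9   85.9] F [-0.  -0.1 -2. ] T [-0.03 -0.12  0.02] w 49.2 g 30.0
89 26.12 [ 527.  -282.    89.2] F [ 0.8 -0.1 -2.6] T [-0.04 -0.08  0.01] w 49.5 g 30.0
95 26.57 [ 527.  -282.    95.2] F [-0.1  0.4 -1.6] T [-0.01 -0.16  0.04] w 49.1 g 30.0
```

Run:
```python
from ins import *
p=np.array([528.6,-281.7])-1.7*ex
r.move_l([*p,195],vel=60); r.dwell(.6); s=r.get_state()
print(s["clock"],s["tool_pos"],s["force"],s["gripper_width"],s["grip_force"],s["joint_vel"].round(4))
cv2.imwrite("pics/end.png",cv2.resize(cv2.convertScaleAbs(r.camera("scene")[80:240,120:370,::-1],alpha=1.8),None,fx=3.1,fy=3.1,interpolation=cv2.INTER_CUBIC))
```

```text
28.9833 [ 526.90058331 -281.91228577  194.98464702] [ 0.33631999 -0.1965461  -2.30270168] 49.57896049262719 29.999415278434753 [-0.0005 -0.0002 -0.0001  0.0017  0.0001 -0.0016]
```

View pics/end.png

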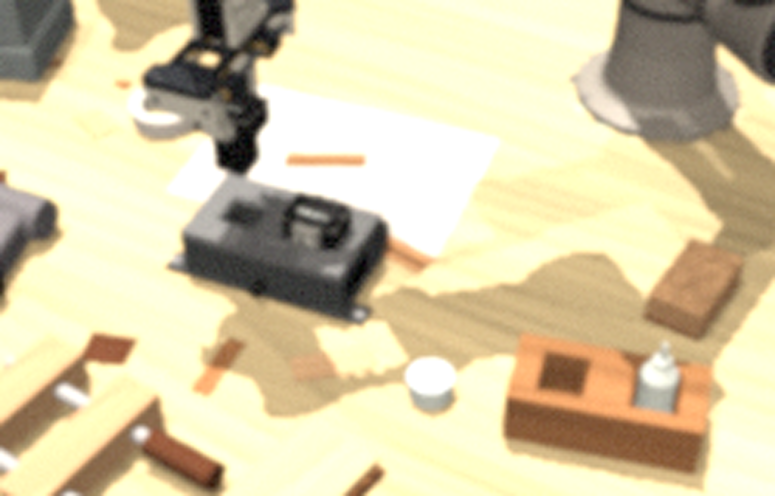

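The full pack is held upright well above the charger, its bay at (240,210) is empty, and the flat pack is seated at (318,220). The other items in view are where they were. Handing in.

```bash
python3 -c "
from cell import r
print(r.job_done())"
```

```text
the job is handed in; nothing more can be done
None
```

I seated and released the flat pack in the free bay with its catches out, and handed the job in at about 29 s holding the full pack pinched, upright and still, its stem end about 6 cm above the charger; the first insertion touched the bay's edge (19 N) and worked after a 2 mm correction, and no verdict came back.

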